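# Slide a wet lacquer plaque under the flap of the curing box

## Robot

A 7-joint arm with a two-finger parallel gripper is mounted at the origin on the work surface. World frame = base frame: x ahead of the robot, y to its left, z up, the work surface at z = 0. Lengths are in mm, angles in rad, forces in N, time in s.
With the tool pointing down it reaches from about 425 to 950 mm from the base axis. Payload 4.7 kg.
Tool frame: the origin (TCP) lies on the front face of the gripper's body, between the roots of the fingers; the fingertips stand 73 mm ahead of it and the grasp point (between the pads) lies 54 mm ahead of it (manip.finger_overhang is the distance from the TCP to the fingertips, in mm); z points along the fingers, x is the direction in which the jaws open and shut, and the axes are right-handed (so a half turn about z gives the same grasp; the last joint's range is limited). The gripper opens to 85 mm and grips with 20 to 120 N. Pads are 22 mm wide; open, the fingers measure 114 mm over their backs; the gripper's body (76 mm by 85 mm) begins 54 mm behind the grasp point. The pads swing forward as they close: fully open they stand 13 mm farther back than shut.
Start: joints at [-1.379, 0.469, -0.049, 1.532, 0.024, 1.141, -0.082], TCP at [147.79, 658.634, 303.935] pointing down, gripper open.
Joint ranges: [-2.59, 2.59], [-0.33, 1.99], [-1.39, 1.29], [0.1, 2.45], [-1.04, 4.18], [0.21, 1.99], [-2.66, 2.66]. Speed limits (rad/s): [2.57, 2.57, 3.14, 3.14, 3.14, 3.14, 3.14].

## Interface

Orientations are given as a unit quaternion [w, x, y, z].
In Python, from workcell import manip, eyes gives the robot as it stands.
- The arm moves only by the shell command python3 -m jog 'ROWS' [FORCE]. ROWS is text: rows parted by semicolons, each of 5 numbers parted by spaces: the shift along the tool's x, y, z in m, then the turn about the tool's z in rad, then the closure, from -1 (fully open) to 1 (shut), so that 0 is half open. In form: x y z yaw hand; .... A call has 1 to 10 rows; each row is the pose to reach, as a shift and turn from the pose commanded when the call began, along the tool's axes at that moment; what a row does not reach only later rows make up. A row lasts 1/12 s, in which the tool goes at most 41.7 mm and 7.16 degrees, less where a joint would pass 70% of its speed; a pose out of reach is approached as far as the arm can. A call with a gripper value outside its range is refused whole. The fingers move at their own pace and stop on an object; FORCE is the grip in N (left out, the last holds). Time passes only in rows, so rows that repeat a pose let the fingers close. It gives the time, the measured TCP pose, the force and the opening at its end, in the units of the state.
- manip.get_state(): the state, without advancing time (a new reading comes with each control period).
- eyes.read_camera(name): name is "scene" or "top"; returns the picture (384x512x3 uint8, red, green, blue); there is no depth.
- eyes.get_calibration(name): a dict with "camera_matrix" (3x3 intrinsics, pixels), "position" and "orientation" of the camera in the world. Camera axes: x right, y down, z forward; pixel columns grow to the right and rows downward; lengths in mm; the calibration is good to about 2 mm. A picture is of the moment at which its call begins. get_calibration takes no time and is no camera call.
- manip.sign_off(): hands the job in, once; it reports no verdict.
The state is a dict: "t": time; "joint_pos": joint angles; "qd": joint speeds; "joint_torque": joint torques, N m; "ee_pos": TCP position; "ee_rot": TCP orientation; "wrist_force": force on the tool from outside, world axes, zero at the start; "ft_torque": the same for the moment, N m; "opening": finger opening in mm.
Only numpy, scipy, OpenCV 4.12 (cv2) and the standard library are available. Lean on these libraries where they do the work, as an engineer would, in place of code of your own. Each camera call takes 0.05 s, during which the arm holds its last target.

## Task

Load the freshly lacquered plaque into the curing box: with one fingertip press the blue-topped side lever down and hold it, so that the spring-closed amber flap stays open, and with the other fingertip push the wooden carrier by its upright back lip straight in under the flap until it stops. Then come away, so that the lever springs up and the flap shuts behind the plaque. Nothing is grasped or lifted, neither the flap nor your fingers may touch the wet plaque, the flap must not strike the carrier, and the elephant, the trinket box and the paint jar stay where they stand.

Things in the scene. Friction and masses are not known exactly. Their poses are not given: they have to be found in the camera images.
- curer: Fixed white UV curing box, 95 mm tall (roof fins to 101), y -154 to 54 mm, behind x = 5, with a grey loading deck (top 8 mm above the bench) out to x = -200. Origin: on the bench, mid-channel, straight below the flap's axle; x points into the box (loading direction), y left to the lever, z up.
- mouth (a point): Point on the deck (8 mm above the bench) in mid-channel, below the flap's axle. Two aluminium guide rails lead to it over 200 mm: inner faces 42 mm, outer 50 mm either side of the middle, tops 22 mm above the bench. Axes as the curing box. Beside the mouth, hinge brackets reach 10 mm out.
- stop (a point): Point on the deck in mid-channel at the fixed stop inside the box, 76 mm beyond the flap's axle, which halts the carrier's nose. Axes as the curing box.
- hinge (a joint): Flap opening, rad: 0 shut (flap hangs upright), 0.70 fully open (flap swung inwards and up, lever level on its stop). Flap, axle and lever are one rigid part; the axle lies along y, 63 mm above the bench. A spring always shuts it; holding it open takes about 2 N down on the lever 165 mm before the axle, 6 N at 50 mm.
- flap: Amber see-through flap, 82 mm wide, 46 mm tall, 3 mm thick, hanging from the axle. Origin on the axle, mid-channel. Shut, its lower edge is 9 mm above the deck; fully open, about 20 mm above the deck.
- lever: Steel side lever, blue on top, 24 mm wide: y = 60 to 84 mm in the curing box's frame. Origin on the axle, mid-channel. Fully down it is level, top 22 mm above the bench, from x = -206 to -24. Up (flap shut) it slopes up at 0.70 rad to its free end near x = -184, 164 mm above the bench, the blue face looking up and towards the box. A fingertip can slide along it while holding it down.
- lever_grip (a point): Point on the lever's blue face, mid-width, 81 mm from its free end; moves with the lever. Fully down it is at x = -125, y = 72, 22 mm above the bench in the curing box's frame.
- carrier: Loose pale-wood carrier between the rails, 0.1 to 0.2 kg: plate 118 (x) by 80 by 5 mm with an upright full-width back lip, 8 mm thick, 36 mm tall over all. Origin: centre of the underside; nose at x = +59, lip's back face at x = -59. Fully home its origin is at x = +17 in the curing box's frame; the lip stays outside, and the flat tail lies under the shut flap.
- plaque: The wet lacquer plaque, black with a red border, fixed on the carrier: 46 (x) by 66 mm, from x = +9 to +55 in the carrier's frame, top 12.5 mm above the carrier's underside. Origin and axes as the carrier.
- elephant: Bystander: seated black elephant figurine with gold base, 68 mm across, 101 mm tall. Origin: centre of its underside.
- trinket_box: Bystander: round black lacquer box with gold band and brown lid, 64 mm across, 51 mm tall. Origin: centre of its underside.
- paint_jar: Bystander: amber jar with red cap, 58 mm across, 75 mm tall. Origin: centre of its underside.
Things that resemble listed ones, but are neither listed nor needed, are in the scene too. Of the things like the carrier, leave any that is green or pink; of the rest the smaller one is meant.

How it is judged (in metres and radians):
On the way, in this order (a step that is already met when the one before it is completed fails the run):
1. a fingertip holds the lever down and the flap open while the plaque is still outside (value of joint hinge above 0.55 rad and contact force between the fingers and lever above 0.3 N and x of carrier in the frame of curer below -0.055 m), for 0.2 s.
2. a finger pushes the carrier under the flap while the lever is held down (value of joint hinge above 0.55 rad and contact force between the fingers and lever above 0.3 N and contact force between the fingers and carrier above 0.05 N and x of carrier in the frame of curer above -0.05 m), for 0.05 s.
3. the carrier is home with the flap still held open (value of joint hinge above 0.55 rad and contact force between the fingers and lever above 0.3 N and x of carrier in the frame of curer above 0.013 m), for 0.1 s.
At the end, for the whole second after the job is handed in: The carrier lies flat and straight on the deck at rest, pushed home to within 4 mm of its stop, and the flap is shut behind the plaque (within 0.04 rad) (x of carrier in the frame of curer above 0.013 m and z of carrier in the frame of curer below 0.011 m and angle between the x axis of carrier and the x axis of curer, either way round below 0.08 rad and value of joint hinge below 0.04 rad and linear speed of carrier below 0.01 m/s); the robot touches nothing.
It fails at once if the flap touches the carrier or the wet plaque (contact force between flap and carrier above 0.2 N).
It fails at once if the robot touches the wet plaque (contact force between any of the fingers, the arm and plaque above 0.2 N).
It fails at once if the carrier is lifted or tipped (height (world z) of carrier above 0.018 m or angle between carrier's own z axis and vertical above 0.12 rad).
It fails at once if a bystander is moved or tipped (distance of any of elephant, trinket_box, paint_jar from where it was at the start of the episode above 0.015 m or angle between any of elephant, trinket_box, paint_jar's own z axis and vertical above 0.3 rad).
It also fails if it takes over 48 s, if anything falls off the work surface, if the arm or the gripper's body presses on something with over 40 N, if the wrist force passes 120 N, or if a joint passes its speed limit or range.

## Working session

There is one attempt and no reset: what is moved stays moved. The work goes in short steps, Python scripts to look and compute and a shell command to move; the robot and the scene stay as the last step left them, time stands still between calls to the robot, and variables do not carry over. Pictures are saved under pics/ and viewed, and the job is handed in when it is done.

```bash
ls; mkdir -p pics; python3 - <<'E'
from workcell import manip, eyes
import cv2
print(manip.get_state())
for n in ("scene","top"):
    im=eyes.read_camera(n); cv2.imwrite(f"pics/{n}0.png",im[:,:,::-1]); print(n,eyes.get_calibration(n))
E
```

```text
pics
{'t': 0.0, 'joint_pos': array([-1.37894291,  0.46949244, -0.04862427,  1.53371862,  0.02408562,
        1.14098473, -0.08228795]), 'qd': array([-0.00019583,  0.00091483,  0.00068837,  0.00017326, -0.00062138,
       -0.00168243, -0.00069908]), 'joint_torque': array([ 2.26253310e-04, -5.10302317e+01, -4.67017293e-02, -2.37705785e+01,
        1.07201302e-02,  7.49860250e-03,  2.96125108e-06]), 'ee_pos': array([147.66850986, 658.19002041, 302.81652325]), 'ee_rot': array([ 6.49116901e-04,  7.80673030e-01,  6.24938878e-01, -7.72565574e-04]), 'wrist_force': array([ 0.23059295, -0.9220814 , -0.22050267]), 'ft_torque': array([-0.00771208,  0.02362062, -0.03048666]), 'opening': 85.72134844302578}
scene {'camera_matrix': array([[360.23129128,   0.        , 259.0392394 ],
       [  0.        , 360.23129128, 191.28991864],
       [  0.        ,   0.        ,   1.        ]]), 'position': array([946.69524362, 409.96988598, 535.54313121]), 'orientation': array([-0.16957977,  0.34274044,  0.82501688, -0.41607552])}
top {'camera_matrix': array([[437.69402858,   0.        , 259.31538122],
       [  0.        , 437.69402858, 205.8920737 ],
       [  0.        ,   0.        ,   1.        ]]), 'position': array([369.2197192 ,  -7.34774272, 966.75228844]), 'orientation': array([-0.07886166,  0.74300721, -0.66073153,  0.07179815])}
```

View pics/scene0.png

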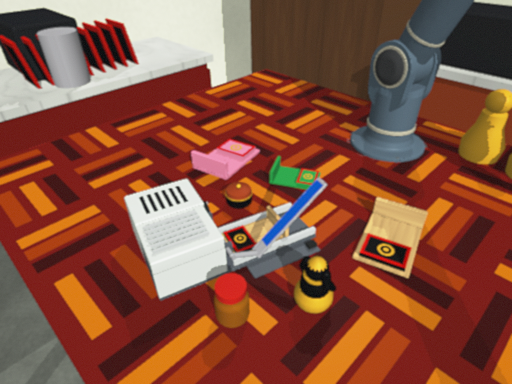

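View pics/top0.png

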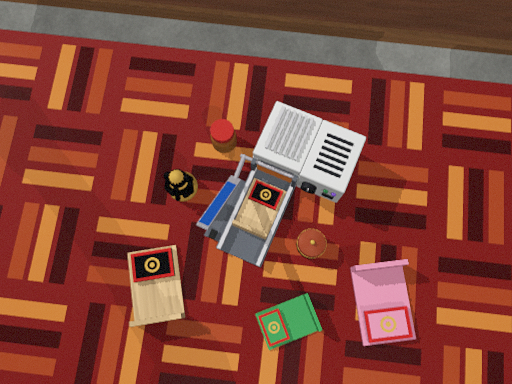

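```bash
cat > h.py <<'E'
import numpy as np, cv2
from scipy.spatial.transform import Rotation as R
from workcell import manip, eyes
def rot(q): return R.from_quat([q[1],q[2],q[3],q[0]])
def cam(n):
    c=eyes.get_calibration(n); return c["camera_matrix"],c["position"],rot(c["orientation"]).as_matrix()
def proj(n,P):
    K,p,M=cam(n); c=(np.atleast_2d(P)-p)@M; u=c@K.T; return u[:,:2]/u[:,2:]
def unproj(n,uv,z):
    K,p,M=cam(n); d=M@np.linalg.inv(K)@np.array([uv[0],uv[1],1.]); return p+d*(z-p[2])/d[2]
def crop(src,out,x0,y0,x1,y1,s):
    im=cv2.imread(src)[y0:y1,x0:x1]; cv2.imwrite(out,cv2.resize(im,None,fx=s,fy=s,interpolation=cv2.INTER_CUBIC))
E
python3 - <<'E'
from h import *
crop("pics/top0.png","pics/top0c.png",150,90,380,280,3.2 and 3)
crop("pics/scene0.png","pics/scene0c.png",110,130,340,330,3)
for uv in [(0,0),(511,0),(0,383),(511,383)]: print(uv,unproj("top",uv,0).round())
E
```

```text
(0, 0) [1027.  724.    0.]
(511, 0) [1180. -554.    0.]
(0, 383) [141. 505.   0.]
(511, 383) [ 265. -549.    0.]
```

View pics/top0c.png

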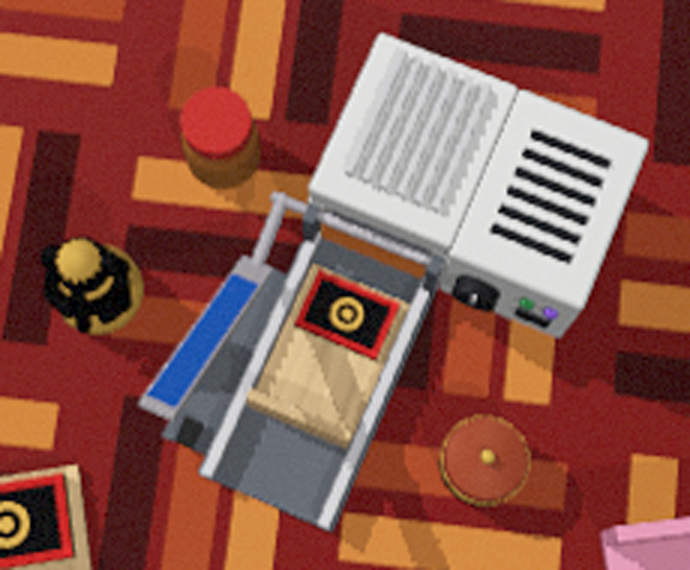

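View pics/scene0c.png

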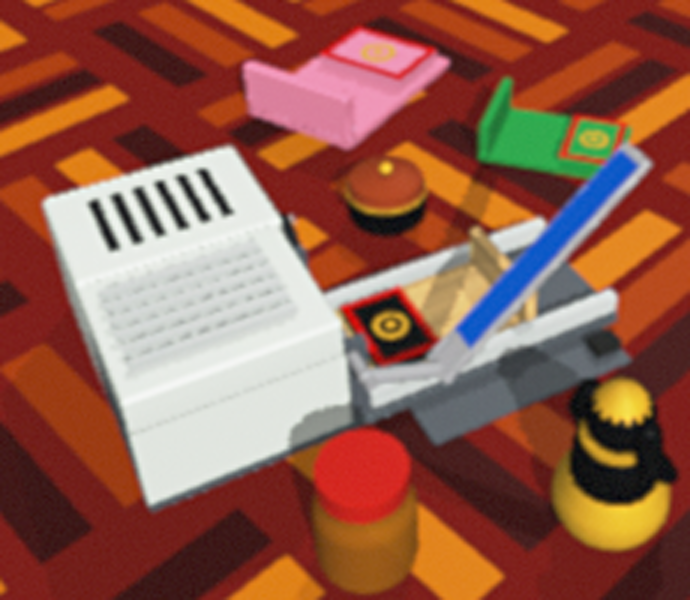

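```bash
cat > fit.py <<'E'
from h import *
from scipy.optimize import least_squares
# (cam, crop px, local xyz ; None => back x)
T=[((200,472),(-200,50,22)),((332,527),(-200,-50,22)),((312,192),(5,54,95)),((380,33),(None,54,95)),((648,140),(None,-154,95)),
   ((140,405),(-184,84,164)),((170,418),(-184,60,164))]
S=[((345,325),(5,54,95)),((130,405),(None,54,95)),((45,200),(None,-154,95)),((235,147),(5,-154,95)),((617,295),(-200,50,22)),((545,222),(-200,-50,22)),
   ((652,162),(-184,84,164)),((628,147),(-184,60,164))]
obs=[("top",np.array(c)/3+[150,90],l) for c,l in T]+[("scene",np.array(c)/3+[110,130],l) for c,l in S]
def res(v,full=False):
    x,y,a,b=v; r=[]
    for n,uv,l in obs:
        l=np.array([b if l[0] is None else l[0],l[1],l[2]],float)
        P=R.from_euler('z',a).apply(l)+[x,y,0]
        r.append(proj(n,P)[0]-uv)
    return np.array(r) if full else np.ravel(r)
s=least_squares(res,[600,-50,-0.5,150],loss='soft_l1')
print(s.x, np.degrees(s.x[2])); print(res(s.x,True).round(1))
E
python3 fit.py
```

```text
[ 6.46832970e+02 -7.84406623e+00 -2.86667619e-01  1.33544383e+02] -16.424844693684676
[[-0.8  0.9]
 [-2.3  0.8]
 [-2.8 -0.6]
 [-1.8  0.1]
 [-0.2  0.4]
 [-1.2 -0.9]
 [ 0.6 -0.2]
 [ 0.1 -0.7]
 [-1.  -0.5]
 [-0.3 -0.6]
 [-2.8 -0.5]
 [ 0.3  0.4]
 [-1.4 -1.3]
 [-0.4 -0.2]
 [-0.4 -1.9]]
```

```bash
cat > ov.py <<'E'
from h import *
def W(pose,l):
    x,y,a=pose; return R.from_euler('z',a).apply(np.atleast_2d(np.array(l,float)))+[x,y,0]
def overlay(n,src,out,pose,crop,s,lines):
    x0,y0,x1,y1=crop
    im=cv2.resize(cv2.imread(src)[y0:y1,x0:x1],None,fx=s,fy=s,interpolation=cv2.INTER_CUBIC)
    for l,c in lines:
        p=(proj(n,W(pose,l))+0.5-[x0,y0])*s-0.5
        cv2.polylines(im,[np.round(p).astype(int)],False,c,1,cv2.LINE_AA)
    cv2.imwrite(out,im)
def model(cx,hinge=0,b=133.5):
    g=(0,255,0);m=(255,0,255);c=(255,255,0)
    L=[]
    for y in(42,50): 
        for sg in(1,-1): L.append(([(-200,sg*y,22),(0,sg*y,22)],g))
    L.append(([(-200,50,8),(-200,-50,8)],g))
    L.append(([(5,54,95),(b,54,95),(b,-154,95),(5,-154,95),(5,54,95)],g))
    L.append(([(-184,84,164),(-184,60,164)],m))
    # lever: from fully-down shape rotated about axle (z=63,x=0) by (0.7-hinge)
    def rl(x,y,z):
        a=0.7-hinge; dx,dz=x,z-63
        return (dx*np.cos(a)+dz*np.sin(a), y, 63-dx*np.sin(a)+dz*np.cos(a))
    L.append(([rl(*p) for p in [(-206,60,22),(-24,60,22),(-24,84,22),(-206,84,22),(-206,60,22)]],m))
    L.append(([(cx+59,40,13),(cx-59,40,13),(cx-59,-40,13),(cx+59,-40,13),(cx+59,40,13)],c))
    L.append(([(cx+q[0],q[1],20.5) for q in [(9,33),(55,33),(55,-33),(9,-33),(9,33)]],c))
    L.append(([(cx+q[0],q[1],44) for q in [(-59,40),(-59,-40),(-51,-40),(-51,40),(-59,40)]],c))
    return L
E
cat > o1.py <<'E'
from ov import *; import sys
v=[float(a) for a in sys.argv[1:5]]
overlay("top","pics/top0.png","pics/o_top.png",v[:3],(190,90,370,270),4,model(v[3]))
overlay("scene","pics/scene0.png","pics/o_scene.png",v[:3],(120,150,340,300),3.5,model(v[3]))
E
python3 o1.py 646.8 -7.8 -0.2867 -75
```

```text
(no output)
```

View pics/o_top.png

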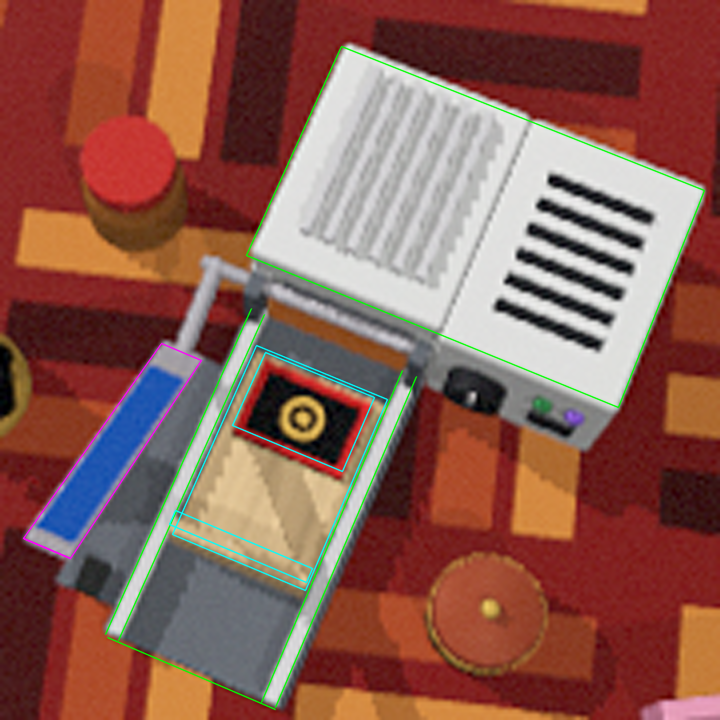

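View pics/o_scene.png

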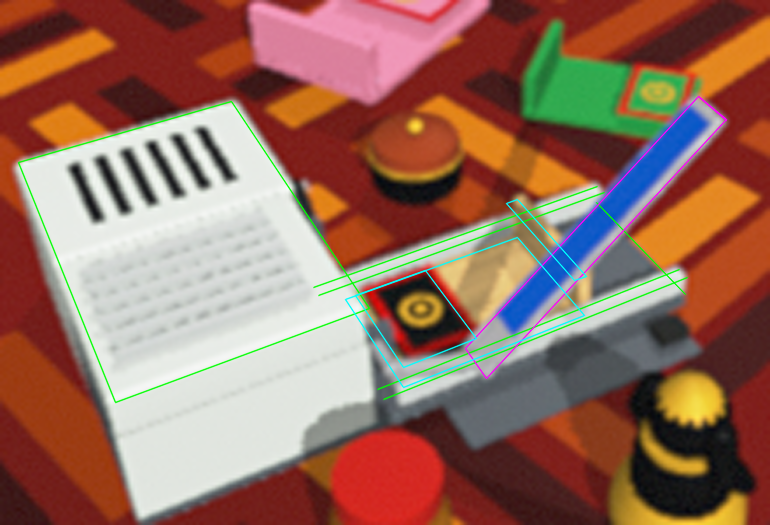

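```bash
python3 - <<'E'
from h import *
from ov import W
pose=(646.8,-7.8,-0.2867)
inv=lambda P:R.from_euler('z',-pose[2]).apply(np.array(P)-[pose[0],pose[1],0])
for nm,c,z in [("jar cap",(217,122),75),("eleph head",(80,260),95),("eleph base edge far",(143,290),10),("eleph base",(100,300),5),("tbox",(485,460),45)]:
    P=unproj("top",np.array(c)/3+[150,90],z); print(nm,P.round(),inv(P).round())
yc=72-29-7.25
for x in(-160,-150,-53): print(x,W(pose,(x,yc,0)).round(1))
print("overhang",manip.finger_overhang, [a for a in dir(manip) if a[0]!='_'])
s=manip.get_state(); M=rot(s["ee_rot"]).as_matrix(); print(M.round(3))
d=W(pose,(-160,yc,s["ee_pos"][2]))[0]-s["ee_pos"]; print("tool shift",(M.T@d).round(1))
bx=R.from_euler('z',pose[2]).as_matrix(); print("tool axes in box", (bx.T@M).round(3))
E
```

```text
jar cap [718. 112.  75.] [ 34. 135.  75.]
eleph head [599. 189.  95.] [-102.  176.   95.]
eleph base edge far [604. 158.  10.] [-88. 147.  10.]
eleph base [593. 190.   5.] [-107.  174.    5.]
tbox [ 501. -106.   45.] [-113. -135.   45.]
-160 [[503.4  71.7   0. ]]
-150 [[513.   68.9   0. ]]
-53 [[606.1  41.5   0. ]]
overhang 72.6 ['MotionError', 'finger_overhang', 'get_state', 'sign_off']
[[ 0.219  0.976 -0.   ]
 [ 0.976 -0.219 -0.002]
 [-0.002  0.    -1.   ]]
tool shift [-494.4  475.5    0.9]
tool axes in box [[-0.066  0.998  0.   ]
 [ 0.998  0.066 -0.002]
 [-0.002  0.    -1.   ]]
```

```bash
python3 -m jog '-0.025 0.024 0 0.02 -0.35; -0.05 0.048 0 0.04 -0.35; -0.075 0.072 0 0.066 -0.35; -0.1 0.096 0 0.066 -0.35; -0.125 0.12 0 0.066 -0.35; -0.15 0.144 0 0.066 -0.35; -0.175 0.168 0 0.066 -0.35; -0.2 0.192 0 0.066 -0.35; -0.225 0.216 0 0.066 -0.35; -0.25 0.24 0 0.066 -0.35'; python3 -c "
from h import *
s=manip.get_state();print(s['joint_pos'].round(2),s['qd'].round(2))"
```

```text
t: 0.93
ee_pos: [327.7, 360.3, 303.7]
ee_rot: [-0.0, 0.801, 0.599, -0.0]
wrist_force: [0.7, 0.4, -0.2]
opening: 58.0
[-0.99  0.16  0.08  1.97 -0.01  1.01  0.38] [ 0.54 -0.22  0.27  0.27 -0.03 -0.06  0.81]
```

```bash
cat > st.py <<'E'
from ov import *
import sys
pose=(646.8,-7.8,-0.2867)
def st(t=None):
    s=manip.get_state(); M=rot(s["ee_rot"]).as_matrix(); B=R.from_euler('z',pose[2]).as_matrix()
    loc=B.T@(s["ee_pos"]-[pose[0],pose[1],0])
    print("t",s["t"],"local",loc.round(1),"F",(B.T@s["wrist_force"]).round(1),"op",round(s["opening"],1),"toolx ang",np.degrees(np.arctan2(*(B.T@M)[:2,0])).round(2))
    if t is not None: print("shift",(M.T@B@(np.array(t)-loc)).round(1))
if __name__=="__main__": st([float(a) for a in sys.argv[1:]] or None)
E
python3 st.py -160 35.7 260
```

```text
t 0.9333 local [-410.2  262.9  303.7] F [ 0.6  0.5 -0.2] op 58.0 toolx ang -0.0
shift [-227.2  250.2   43.7]
```

```bash
python3 -m jog '-0.02 0.02 0 0 -0.35; -0.045 0.045 0 0 -0.35; -0.07 0.07 0 0 -0.35; -0.095 0.095 0 0 -0.35; -0.12 0.12 0 0 -0.35; -0.15 0.15 0 0 -0.35; -0.18 0.18 0 0 -0.35; -0.2 0.2 0 0 -0.35; -0.21 0.22 0 0 -0.35; -0.21 0.23 0 0 -0.35'; python3 -m jog '0 0 0 0 -0.35; 0 0 0 0 -0.35; 0 0 0 0 -0.35'; python3 st.py -160 35.7 260
python3 - <<'E'
from h import *
for n in("top","scene"): cv2.imwrite(f"pics/{n}1.png",eyes.read_camera(n)[:,:,::-1])
E
```

```text
t: 1.77
ee_pos: [489.6, 91.7, 303.9]
ee_rot: [0.001, 0.803, 0.596, -0.0]
wrist_force: [0.2, -0.5, -0.1]
opening: 57.6
t: 2.02
ee_pos: [487.5, 97.4, 303.5]
ee_rot: [-0.001, 0.8, 0.6, -0.0]
wrist_force: [0.2, 0.6, 0.0]
opening: 57.8
t 2.0167 local [-182.5   55.9  303.5] F [0.  0.6 0. ] op 57.8 toolx ang -0.17
shift [-20.2  22.5  43.5]
```

View pics/scene1.png

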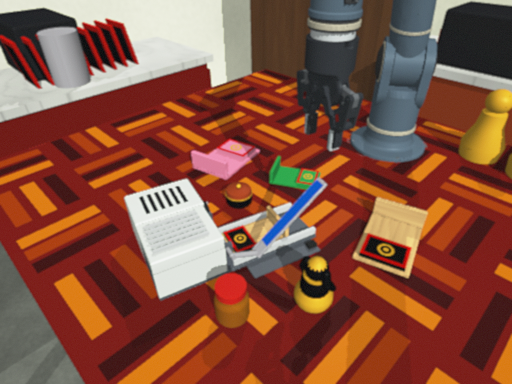

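View pics/top1.png

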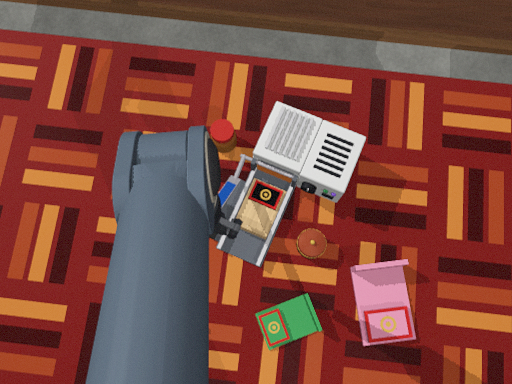

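```bash
python3 -m jog '-0.01 0.011 0.01 -0.003 -0.35; -0.02 0.022 0.02 -0.003 -0.35; -0.02 0.022 0.03 -0.003 -0.35; -0.02 0.022 0.04 -0.003 -0.35; -0.02 0.022 0.05 -0.003 -0.35; -0.02 0.022 0.055 -0.003 -0.35; -0.02 0.022 0.055 -0.003 -0.35; -0.02 0.022 0.055 -0.003 -0.35; -0.02 0.022 0.055 -0.003 -0.35'; python3 st.py -160 35.7 240
cat > snap.py <<'E'
from ov import *; import sys
from st import pose,st
# snap.py name cx hinge
n=sys.argv[1]; cx=float(sys.argv[2]); h=float(sys.argv[3])
im=eyes.read_camera("scene"); cv2.imwrite(f"pics/{n}.png",im[:,:,::-1])
s=manip.get_state(); M=rot(s["ee_rot"]).as_matrix(); p=s["ee_pos"]; o=s["opening"]/2
B=R.from_euler('z',pose[2]).as_matrix()
L=model(cx,h)
for sg in(1,-1):
    q=[p+M@np.array([sg*(o+a),b,72.6]) for a,b in[(0,-11),(0,11),(14.5,11),(14.5,-11),(0,-11)]]
    L.append(([B.T@(w-[pose[0],pose[1],0]) for w in q],(0,255,255)))
overlay("scene",f"pics/{n}.png",f"pics/{n}_o.png",pose,(180,80,380,280),3,L if len(sys.argv)<5 else [])
st()
E
python3 snap.py s2 -80 0
```

```text
t: 2.87
ee_pos: [504.0, 70.6, 249.3]
ee_rot: [0.0, 0.8, 0.6, 0.0]
wrist_force: [-0.4, -0.1, 1.6]
opening: 57.6
t 2.8667 local [-159.1   34.9  249.3] F [-0.4 -0.2  1.6] op 57.6 toolx ang -0.2
shift [ 0.8 -0.9  9.3]
t 2.9167 local [-159.    34.8  249.4] F [ 0.5 -0.6  0.5] op 57.9 toolx ang -0.19
```

View pics/s2_o.png

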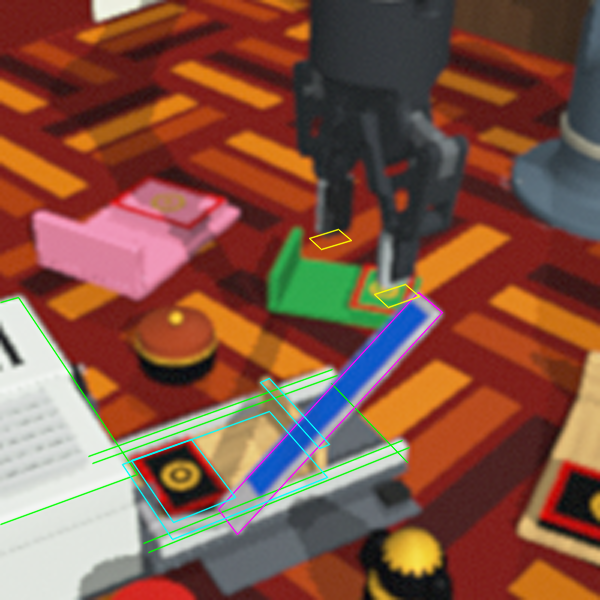

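```bash
python3 -m jog '0.001 -0.001 0.015 -0.003 -0.35; 0.001 -0.001 0.03 -0.003 -0.35; 0.001 -0.001 0.045 -0.003 -0.35; 0.001 -0.001 0.06 -0.003 -0.35; 0.001 -0.001 0.075 -0.003 -0.35; 0.001 -0.001 0.09 -0.003 -0.35; 0.001 -0.001 0.1 -0.003 -0.35; 0.001 -0.001 0.11 -0.003 -0.35; 0.001 -0.001 0.11 -0.003 -0.35'; python3 st.py -160 35.7 90;python3 snap.py s3 -80 0.45
```

```text
t: 3.67
ee_pos: [503.0, 71.5, 137.8]
ee_rot: [-0.0, 0.799, 0.601, -0.001]
wrist_force: [-0.6, 0.5, 1.0]
opening: 57.6
t 3.6667 local [-160.4   35.4  137.8] F [-0.7  0.4  1. ] op 57.6 toolx ang -0.33
shift [ 0.3  0.5 47.8]
t 3.7167 local [-160.2   35.5  138.6] F [-0.9  0.3  1. ] op 57.5 toolx ang -0.34
```

View pics/s3_o.png

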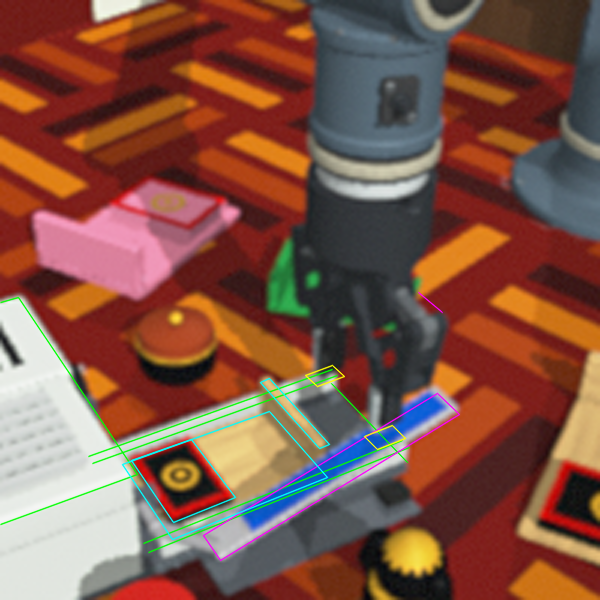

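```bash
python3 -m jog '0 0 0.012 0.006 -0.35; 0 0 0.024 0.006 -0.35; 0 0 0.034 0.006 -0.35; 0 0 0.042 0.006 -0.35; 0 0 0.045 0.006 -0.35; 0 0 0.045 0.006 -0.35'; python3 st.py -160 35.7 90; python3 -m jog '0 0 0.002 0 -0.35; 0 0 0.004 0 -0.35; 0 0 0.004 0 -0.35';  python3 st.py -160 35.7 90
```

```text
t: 4.22
ee_pos: [503.2, 71.5, 93.5]
ee_rot: [-0.0, 0.801, 0.599, -0.0]
wrist_force: [1.1, 0.9, 1.8]
opening: 57.6
t 4.2167 local [-160.2   35.5   93.5] F [0.7 1.2 1.8] op 57.6 toolx ang 0.01
shift [0.2 0.2 3.5]
t: 4.47
ee_pos: [503.6, 71.4, 90.1]
ee_rot: [0.0, 0.801, 0.599, 0.0]
wrist_force: [1.1, -0.7, 2.1]
opening: 57.9
t 4.4667 local [-159.8   35.5   90.1] F [ 1.2 -0.4  2.1] op 57.9 toolx ang 0.02
shift [ 0.2 -0.2  0.1]
```

```bash
python3 -m jog '0 0 0.001 0 -0.35; 0 0 0.002 0 -0.35; 0 0 0.002 0 -0.35';  python3 st.py; python3 -m jog '0 0 0.001 0 -0.35; 0 0 0.002 0 -0.35; 0 0 0.002 0 -0.35';  python3 st.py;python3 snap.py s4 -80 0.7
```

```text
t: 4.72
ee_pos: [503.8, 71.3, 88.8]
ee_rot: [0.0, 0.801, 0.599, 0.001]
wrist_force: [0.5, -1.7, 10.0]
opening: 57.7
t 4.7167 local [-159.5   35.5   88.8] F [ 0.9 -1.5 10. ] op 57.7 toolx ang 0.03
t: 4.97
ee_pos: [504.2, 71.3, 87.6]
ee_rot: [0.0, 0.801, 0.599, 0.001]
wrist_force: [-2.5, -1.0, 17.0]
opening: 57.6
t 4.9667 local [-159.2   35.5   87.6] F [-2.1 -1.6 17. ] op 57.6 toolx ang 0.04
t 5.0167 local [-159.2   35.5   87.6] F [-1.5 -3.  15.6] op 57.7 toolx ang 0.03
```

View pics/s4_o.png

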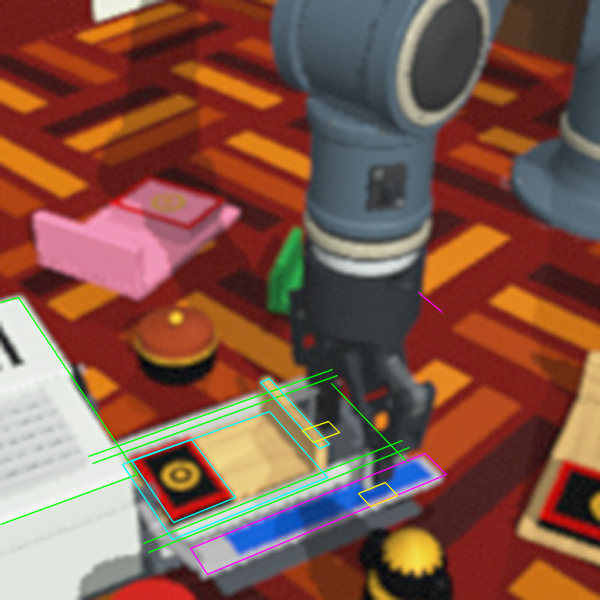

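```bash
python3 -m jog '0 0.002 -0.001 0 -0.35; 0 0.004 -0.001 0 -0.35; 0 0.007 -0.001 0 -0.35; 0 0.01 -0.001 0 -0.35; 0 0.013 -0.001 0 -0.35; 0 0.016 -0.001 0 -0.35; 0 0.019 -0.001 0 -0.35; 0 0.022 -0.001 0 -0.35; 0 0.024 -0.001 0 -0.35; 0 0.025 -0.001 0 -0.35';  python3 st.py; python3 snap.py s5 -70 0.7
```

```text
t: 5.85
ee_pos: [522.6, 66.5, 87.4]
ee_rot: [-0.005, 0.8, 0.6, -0.004]
wrist_force: [-13.6, 3.4, 20.9]
opening: 57.8
t 5.85 local [-140.2   36.1   87.4] F [-14.   -0.6  20.9] op 57.8 toolx ang -0.19
t 5.9 local [-140.2   36.1   87.4] F [-13.9  -1.   19.1] op 57.7 toolx ang -0.19
```

View pics/s5_o.png

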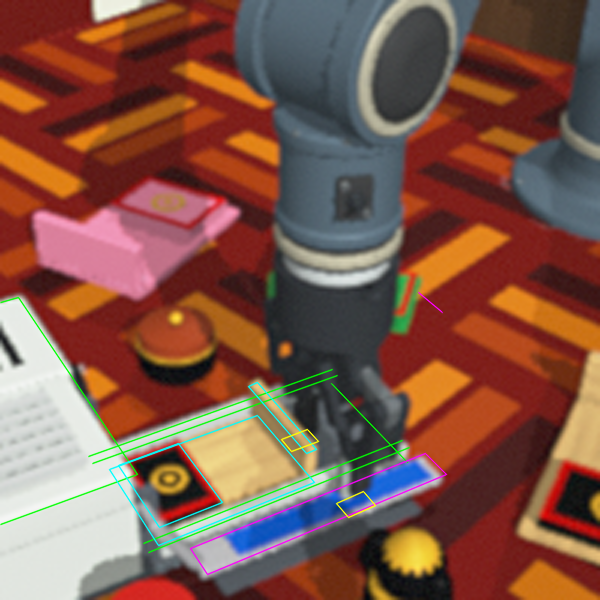

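```bash
python3 -m jog '0 0.001 -0.002 0 -0.35; 0 0.003 -0.002 0 -0.35; 0 0.006 -0.002 0 -0.35; 0 0.009 -0.002 0 -0.35; 0 0.012 -0.002 0 -0.35; 0 0.014 -0.002 0 -0.35; 0 0.015 -0.002 0 -0.35';  python3 st.py; python3 snap.py s6 -58 0.7
```

```text
t: 6.48
ee_pos: [538.5, 61.7, 89.0]
ee_rot: [-0.003, 0.8, 0.6, -0.003]
wrist_force: [-6.1, 1.2, 11.6]
opening: 57.9
t 6.4833 local [-123.5   36.    89. ] F [-6.2 -0.5 11.6] op 57.9 toolx ang -0.12
t 6.5333 local [-123.3   36.    89. ] F [-7.9  0.5 11.4] op 57.9 toolx ang -0.12
```

View pics/s6_o.png

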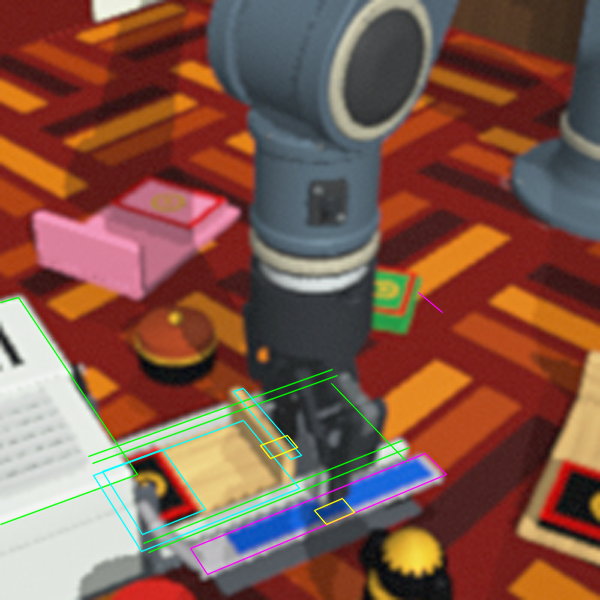

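```bash
python3 -m jog '0 0.002 0 0 -0.35; 0 0.005 0 0 -0.35; 0 0.009 0 0 -0.35; 0 0.013 0 0 -0.35; 0 0.017 0 0 -0.35; 0 0.021 0 0 -0.35; 0 0.025 0 0 -0.35; 0 0.028 0 0 -0.35; 0 0.03 0 0 -0.35; 0 0.03 0 0 -0.35';  python3 st.py; python3 snap.py s7 -27 0.7
```

```text
t: 7.37
ee_pos: [567.4, 53.4, 89.2]
ee_rot: [-0.003, 0.8, 0.6, -0.002]
wrist_force: [-7.3, 1.4, 13.9]
opening: 57.9
t 7.3667 local [-93.5  36.3  89.2] F [-7.4 -0.7 13.9] op 57.9 toolx ang -0.13
t 7.4167 local [-93.5  36.3  89.3] F [-8.5 -0.6 12.6] op 58.1 toolx ang -0.13
```

View pics/s7_o.png

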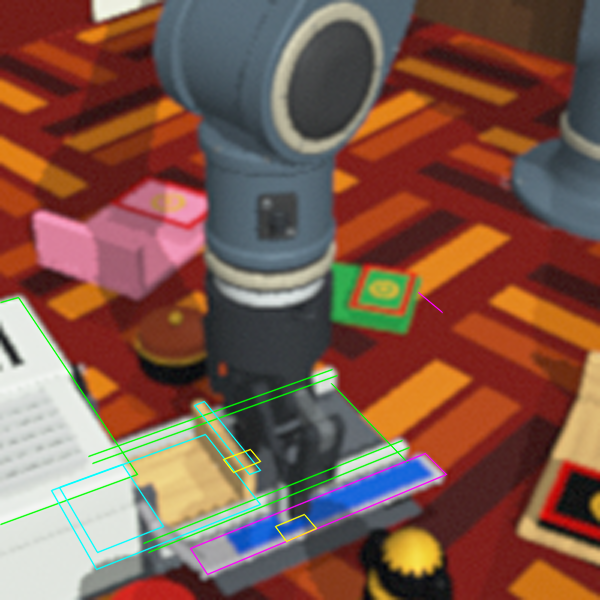

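```bash
python3 -m jog '0 0.002 0 0 -0.35; 0 0.005 0 0 -0.35; 0 0.008 0 0 -0.35; 0 0.012 0 0 -0.35; 0 0.016 0 0 -0.35; 0 0.02 0 0 -0.35; 0 0.024 0 0 -0.35; 0 0.028 0 0 -0.35; 0 0.03 0 0 -0.35; 0 0.03 0 0 -0.35';  python3 st.py; python3 snap.py s8 3 0.7
```

```text
t: 8.25
ee_pos: [596.3, 45.2, 89.5]
ee_rot: [-0.004, 0.8, 0.6, -0.002]
wrist_force: [-7.3, 2.5, 14.7]
opening: 57.8
t 8.25 local [-63.5  36.6  89.5] F [-7.8  0.3 14.7] op 57.8 toolx ang -0.14
t 8.3 local [-63.5  36.6  89.5] F [-7.7  0.1 14.1] op 57.9 toolx ang -0.14
```

View pics/s8_o.png

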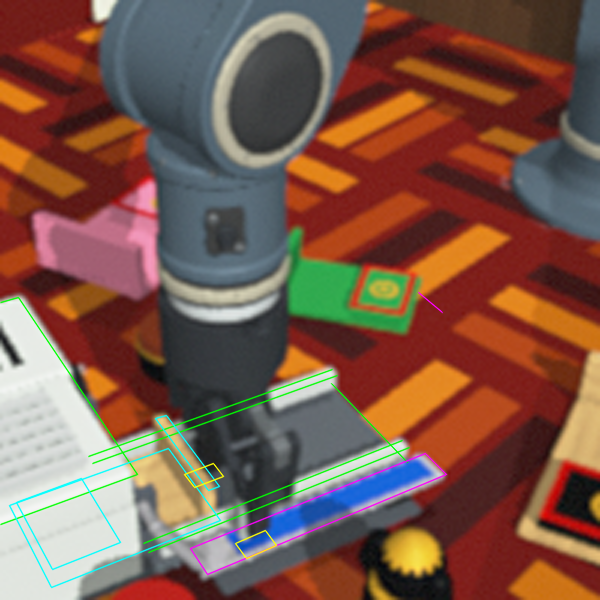

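```bash
python3 -m jog '0 0.002 0 0 -0.35; 0 0.004 0 0 -0.35; 0 0.006 0 0 -0.35; 0 0.006 0 0 -0.35';  python3 st.py;  python3 -m jog '0 0.001 0 0 -0.35; 0 0.002 0 0 -0.35; 0 0.003 0 0 -0.35; 0 0.003 0 0 -0.35';  python3 st.py
```

```text
t: 8.63
ee_pos: [601.7, 43.7, 89.5]
ee_rot: [-0.004, 0.8, 0.6, -0.002]
wrist_force: [-9.8, 2.9, 15.2]
opening: 57.7
t 8.6333 local [-57.8  36.6  89.5] F [-10.2  -0.   15.2] op 57.7 toolx ang -0.15
t: 8.97
ee_pos: [603.5, 43.2, 89.5]
ee_rot: [-0.005, 0.8, 0.6, -0.003]
wrist_force: [-8.9, 2.9, 16.1]
opening: 57.4
t 8.9667 local [-55.9  36.7  89.5] F [-9.4  0.3 16.1] op 57.4 toolx ang -0.18
```

```bash
for i in 1 ; do python3 -m jog '0 0.001 0 0 -0.35; 0 0.002 0 0 -0.35; 0 0.002 0 0 -0.35';  python3 st.py;  done; python3 -m jog '0 0.001 0 0 -0.35; 0 0.002 0 0 -0.35; 0 0.002 0 0 -0.35';  python3 st.py; python3 snap.py s9 15 0.7 1
```

```text
t: 9.22
ee_pos: [606.3, 42.4, 89.6]
ee_rot: [-0.004, 0.8, 0.6, -0.003]
wrist_force: [-9.4, 2.0, 15.4]
opening: 57.4
t 9.2167 local [-53.1  36.7  89.6] F [-9.6 -0.8 15.4] op 57.4 toolx ang -0.15
t: 9.47
ee_pos: [606.8, 42.3, 89.4]
ee_rot: [-0.006, 0.8, 0.6, -0.004]
wrist_force: [-12.6, 3.8, 17.7]
opening: 57.5
t 9.4667 local [-52.6  36.7  89.4] F [-13.2   0.1  17.7] op 57.5 toolx ang -0.19
t 9.5167 local [-52.6  36.7  89.4] F [-13.    0.1  18.3] op 57.7 toolx ang -0.2
```

View pics/s9_o.png

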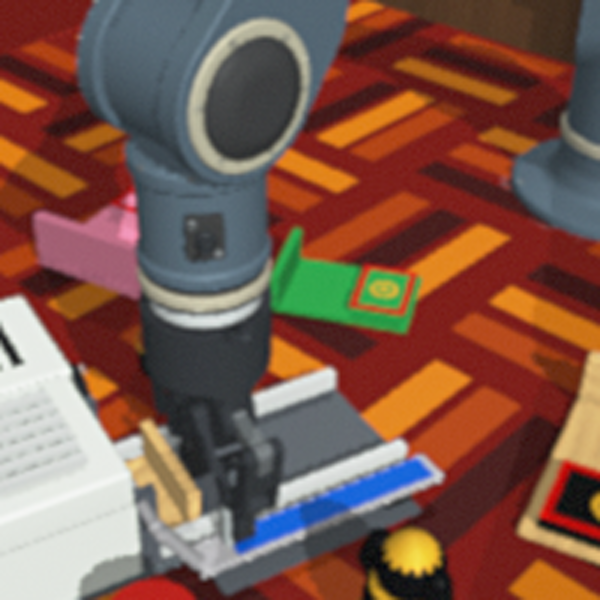

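```bash
python3 -m jog '0 0.001 0 0 -0.35; 0 0.002 0 0 -0.35; 0 0.003 0 0 -0.35; 0 0.003 0 0 -0.35';  python3 st.py; python3 snap.py s10 17 0.7
```

```text
t: 9.85
ee_pos: [608.8, 41.7, 89.5]
ee_rot: [-0.007, 0.8, 0.6, -0.005]
wrist_force: [-15.5, 3.2, 21.6]
opening: 57.6
t 9.85 local [-50.5  36.7  89.5] F [-15.8  -1.3  21.6] op 57.6 toolx ang -0.1
t 9.9 local [-50.5  36.7  89.5] F [-16.2   0.1  22.6] op 57.9 toolx ang -0.11
```

View pics/s10_o.png

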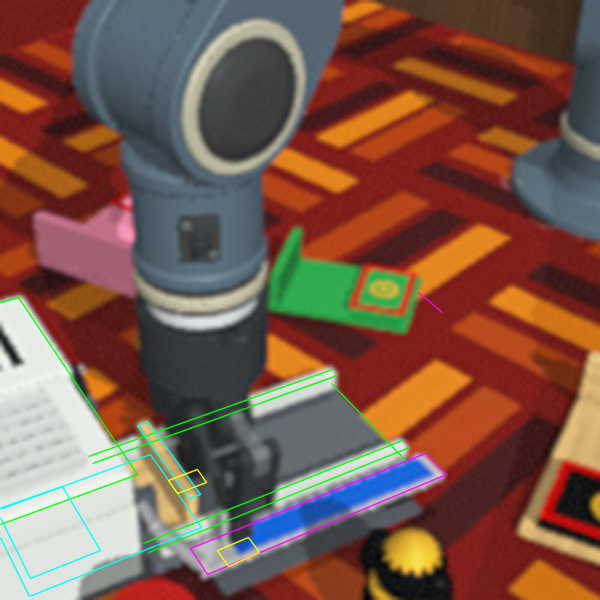

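```bash
python3 -m jog '0 0 -0.001 0 -0.35; 0 0.001 -0.001 0 -0.35; 0 0.002 -0.001 0 -0.35; 0 0.003 -0.001 0 -0.35; 0 0.003 -0.001 0 -0.35';  python3 st.py; python3 - <<'E'
from ov import *
from st import pose
im=eyes.read_camera("scene"); cv2.imwrite("pics/s11.png",im[:,:,::-1])
overlay("scene","pics/s11.png","pics/s11_o.png",pose,(210,205,290,265),9,[])
E
```

```text
t: 10.32
ee_pos: [609.4, 41.4, 89.6]
ee_rot: [-0.009, 0.801, 0.599, -0.007]
wrist_force: [-19.8, 4.8, 21.5]
opening: 57.6
t 10.3167 local [-49.8  36.6  89.6] F [-20.3  -0.9  21.5] op 57.6 toolx ang -0.01
```

View pics/s11_o.png

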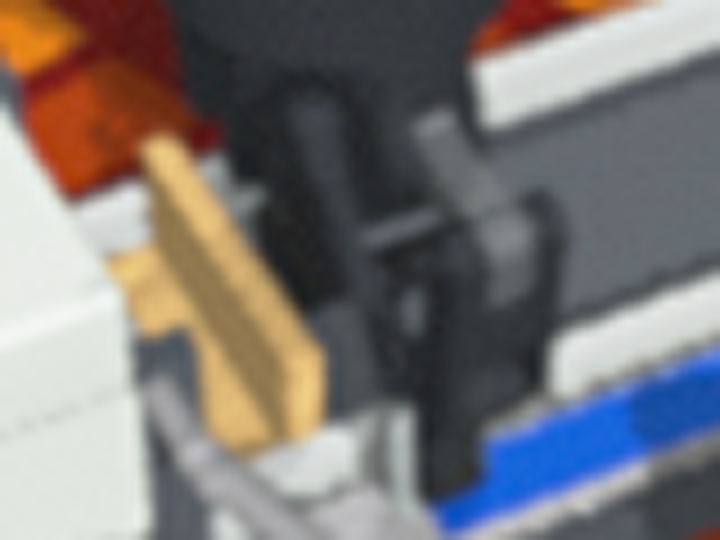

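```bash
python3 - <<'E'
from h import *
from st import pose
inv=lambda P:R.from_euler('z',-pose[2]).apply(np.array(P)-[pose[0],pose[1],0])
for n,c,z in [("near back top",(328,350),44),("near front top",(288,372),44),("far front top",(142,145),44),("far back top",(180,135),44),
   ("rail near end (far rail) inner top",(470,62),22)]:
    uv=(np.array(c)+.5)/9-.5+[210,205]; print(n,inv(unproj("scene",uv,z)).round(1))
# rail ends from full image s4: check references
for n,uv in [("left rail end outer top",(110+617/3,130+295/3)),("right rail end",(110+545/3,130+222/3))]: print(n,inv(unproj("scene",uv,22)).round(1))
E
```

```text
near back top [-42.4  38.   44. ]
near front top [-32.1  39.7  44. ]
far front top [-34.9 -41.5  44. ]
far back top [-44.  -40.5  44. ]
rail near end (far rail) inner top [-127.8  -54.3   22. ]
left rail end outer top [-200.1   48.7   22. ]
right rail end [-200.3  -44.5   22. ]
```

```bash
python3 -m jog '0 -0.004 0 0 -0.35; 0 -0.008 0 0 -0.35; 0 -0.014 0 0 -0.35; 0 -0.022 0 0 -0.35; 0 -0.032 0 0 -0.35; 0 -0.044 0 0 -0.35; 0 -0.056 0 0 -0.35; 0 -0.068 0 0 -0.35; 0 -0.08 0 0 -0.35; 0 -0.085 0 0 -0.35';  python3 st.py;python3 snap.py s12 17 0.7
```

```text
t: 11.2
ee_pos: [534.8, 62.5, 90.1]
ee_rot: [-0.0, 0.801, 0.599, 0.0]
wrist_force: [0.8, -0.3, 2.3]
opening: 57.3
t 11.2 local [-127.4   35.7   90.1] F [ 0.9 -0.   2.3] op 57.3 toolx ang -0.03
t 11.25 local [-127.9   35.8   90. ] F [-1.4  0.7  2.9] op 57.5 toolx ang -0.05
```

View pics/s12_o.png

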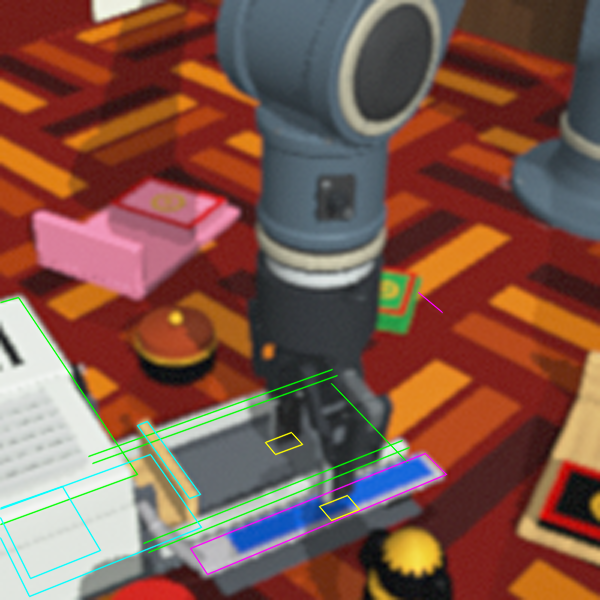

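```bash
python3 -m jog '0 -0.01 0 0 -0.35; 0 -0.02 0 0 -0.35; 0 -0.03 0 0 -0.35; 0 -0.03 -0.008 0 -0.35; 0 -0.03 -0.018 0 -0.35; 0 -0.03 -0.03 0 -0.35; 0 -0.03 -0.042 0 -0.35; 0 -0.03 -0.054 0 -0.35; 0 -0.03 -0.066 0 -0.35; 0 -0.03 -0.078 0 -0.35';  python3 st.py; python3 -m jog '0 0 -0.012 0 -0.35; 0 0 -0.024 0 -0.35; 0 0 -0.036 0 -0.35; 0 0 -0.05 0 -0.35; 0 0 -0.065 0 -0.35; 0 0 -0.085 0 -0.35; 0 0 -0.11 0 -0.35; 0 0 -0.14 0 -0.35; 0 -0.02 -0.16 0 -0.35; 0 -0.04 -0.17 0 -0.35';  python3 st.py; python3 -m jog '0 0 0 0 -0.35; 0 0 0 0 -0.35; 0 0 0 0 -0.35; 0 0 0 0 -0.35; 0 0 0 0 -0.35; 0 0 0 0 -0.35'; python3 snap.py s13 17 0;python3 - <<'E'
from h import *
cv2.imwrite("pics/top2.png",eyes.read_camera("top")[:,:,::-1]); crop("pics/top2.png","pics/top2c.png",150,90,380,280,3)
E
```

```text
t: 12.08
ee_pos: [507.6, 70.0, 169.4]
ee_rot: [0.0, 0.801, 0.599, 0.001]
wrist_force: [0.6, -0.1, 0.2]
opening: 57.9
t 12.0833 local [-155.5   35.3  169.4] F [0.6 0.  0.2] op 57.9 toolx ang 0.03
t: 12.92
ee_pos: [469.4, 81.1, 341.2]
ee_rot: [0.001, 0.802, 0.598, 0.002]
wrist_force: [-0.1, 0.6, 0.3]
opening: 57.7
t 12.9167 local [-195.3   35.1  341.2] F [-0.3  0.6  0.3] op 57.7 toolx ang 0.12
t: 13.42
ee_pos: [468.9, 81.4, 337.2]
ee_rot: [-0.0, 0.801, 0.599, -0.001]
wrist_force: [-0.3, 0.2, 0.4]
opening: 58.0
t 13.4667 local [-195.9   35.3  337.3] F [-0.   0.2  0. ] op 57.6 toolx ang 0.04
```

View pics/s13_o.png

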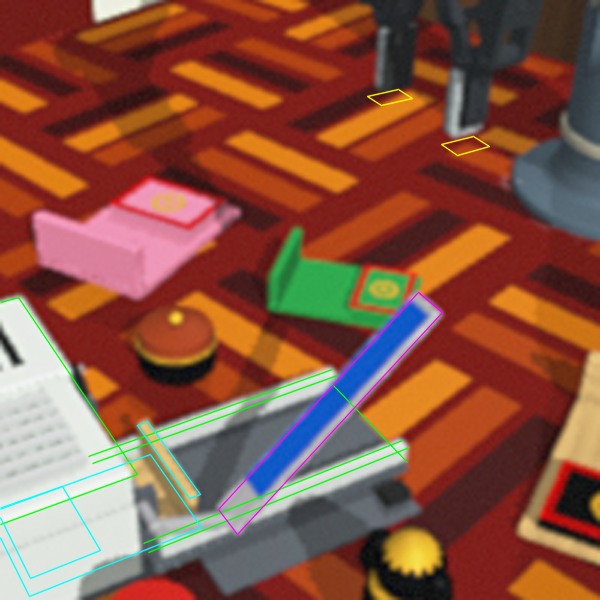

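View pics/top2c.png

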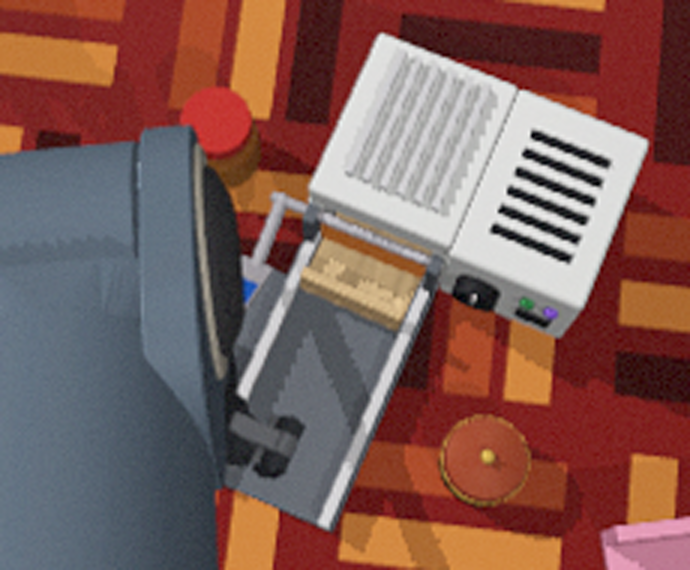

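```bash
python3 - <<'E'
from h import *
a=cv2.imread("pics/s11.png");b=cv2.imread("pics/s13.png"); c=cv2.imread("pics/scene0.png")
f=lambda i:cv2.resize(i[215:260,215:260],None,fx=8,fy=8,interpolation=cv2.INTER_CUBIC)
cv2.imwrite("pics/cmp.png",np.hstack([f(a),f(b)]))
g=lambda i:i[140:220,300:335].astype(float)
print("lever region diff vs start",np.abs(g(b)-g(c)).mean().round(2), "vs held",np.abs(g(b)-g(a)).mean().round(2))
for nm,(x0,y0,x1,y1) in dict(eleph=(290,255,340,315),jar=(210,270,252,330),tbox=(222,178,256,208)).items():
    print(nm,np.abs(b[y0:y1,x0:x1].astype(float)-c[y0:y1,x0:x1]).mean().round(2))
E
```

```text
lever region diff vs start 1.58 vs held 17.7
eleph 1.89
jar 1.69
tbox 1.7
```

View pics/cmp.png

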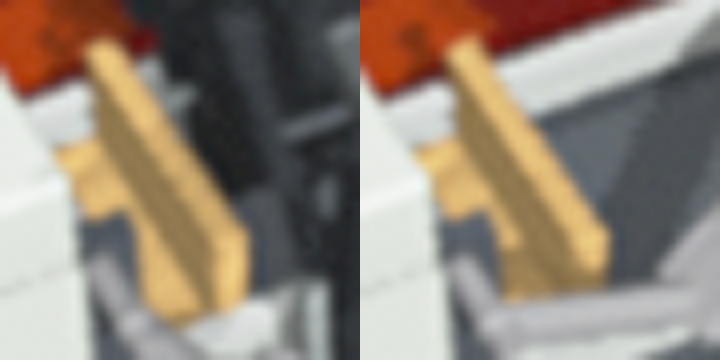

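The lip sits in the same place before and after release (top corner at about (245,235) and (607,235) in the two halves of the comparison, so the same pixel). The lever matches its starting picture and the bystanders haven't moved. I'm handing in.

```bash
python3 -c "
from workcell import manip
print(manip.sign_off())"
```

```text
the job is handed in; nothing more can be done
None
```

The plaque is loaded and the job is handed in at about 13.5 s of the 48 s allowed; `sign_off` gives no verdict.

**What I did:** With the fingers 58 mm apart, one fingertip pressed the lever down to its stop. The other pushed the carrier by its lip while the first slid along the lever, until the carrier stopped moving. I then slid back along the lever, still holding it down, and lifted away so that it sprang up.

**Last checks:**
- **Carrier:** just before I let go, the image put the lip's back face at x ≈ -42 to -44 mm, against -42 mm when fully home. After I let go, the lip had not shifted in the picture.
- **Flap and lever:** the lever is back at its starting position in the picture, so the flap is shut. The top view also shows the flap shut.
- **Bystanders:** the elephant, trinket box and paint jar look unchanged from the first picture.
- **Robot:** the hand is clear of everything, with wrist force near 0 N.

**What did not match:**
- The fitted pose of the curing box left errors of up to about 3 pixels, or several mm.
- The fingertips stood about 67 mm ahead of the TCP at this opening, not the listed 73 mm, so I set the pressing height by force.
- Wrist force peaked at about 20 N sideways and 23 N vertically during the push. I put most of the sideways part down to friction on the lever, so I took the carrier as home from its stalled motion and the image.

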